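# Sort carved cabinet fittings into their sample trays

### The job

Sort the five loose pale-wood cabinet fittings on the carving bench (two round knobs, two square rosette blocks, one bar pull) into the three trays: each goes, whatever its size, into the tray whose glued-on brown sample on the ledge is of the same kind. Set every fitting flat on its tray's floor, the same way up as it lies now, and let go; leave the wax tin and the rough offcut among them where they are.

Things in the scene. Friction and masses are not known exactly. Their poses are not given: they have to be found in the camera images.
- knob_large: Large turned drawer knob, mushroom-shaped, 38 mm tall: foot 36 mm across, waist, round head 46 mm across (vertical rim from 17 to 31 mm above the underside), slightly domed on top. Origin: centre of its underside; z up. Starts on the bench with that underside down. Pale wood, about 50 g.
- knob_small: Small turned drawer knob, mushroom-shaped, 32 mm tall: foot 28 mm across, waist, round head 34 mm across (vertical rim from 14 to 26 mm above the underside), slightly domed on top. Origin: centre of its underside; z up. Starts on the bench with that underside down. Pale wood, about 30 g.
- block_large: Large square rosette block, 46 by 46 mm (sides along its x and y), 30 mm high, with a carved round flower standing up to 4 mm on top. Origin: centre of its underside; z up. Starts on the bench with that underside down. Pale wood, about 60 g.
- block_small: Small square rosette block, 34 by 34 mm (sides along its x and y), 26 mm high, with a carved round flower standing up to 4 mm on top. Origin: centre of its underside; z up. Starts on the bench with that underside down. Pale wood, about 30 g.
- pull: Bridge-shaped bar pull (drawer handle), 100 mm long along its x, 22 mm wide along its y, 32 mm tall: a bar from 18 to 32 mm height on two feet 20 mm long centred at x = -36 and +36 mm. Origin: centre of its underside; z up. Starts on the bench with that underside down. Pale wood, about 50 g.
- tray_knobs: Fixed dark-wood tray, outside 112 (x) by 152 (y) by 16 mm high, walls and floor 6 mm thick. Behind it (+x, away from the robot) a ledge 16 mm high, x = 56 to 112 mm, carries at x = 86 its glued brown sample: a round turned knob 40 mm across and 35 mm tall. Only the sample tells the trays apart. Origin: centre of the pocket, at bench level; x to the ledge, z up.
- tray_blocks: Fixed dark-wood tray, outside 112 (x) by 152 (y) by 16 mm high, walls and floor 6 mm thick. Behind it (+x, away from the robot) a ledge 16 mm high, x = 56 to 112 mm, carries at x = 86 its glued brown sample: a square rosette block 40 by 40 by 28 mm. Only the sample tells the trays apart. Origin: centre of the pocket, at bench level; x to the ledge, z up.
- tray_pulls: Fixed dark-wood tray, outside 112 (x) by 152 (y) by 16 mm high, walls and floor 6 mm thick. Behind it (+x, away from the robot) a ledge 16 mm high, x = 56 to 112 mm, carries at x = 86 its glued brown sample: a bar pull 100 mm long, along y. Only the sample tells the trays apart. Origin: centre of the pocket, at bench level; x to the ledge, z up.
- wax_tin: Bystander: round blue-grey steel wax tin, 62 mm across, 40 mm high, darker lid, about 200 g, loose on the bench among the parts. Origin: centre of its underside; z up.
- offcut: Bystander: plain rough offcut of pale wood, 45 mm (its x) by 75 mm (its y) by 38 mm high, about 120 g, loose on the bench among the parts. Origin: centre of its underside; z up.
Not all that is in view belongs to the job. What is shaped like the knob_large but orange or red is not meant.

How it is judged:
By the outcome, as a careful person would: the job done as asked, in the order asked, and still so for the second after the job is handed in, with the robot touching nothing.
It also fails if it takes over 112 s, if anything falls off the work surface, if the arm or the gripper's body presses on something with over 40 N, if the wrist force passes 120 N, or if a joint passes its speed limit or range.

### The arm

A 6-joint arm with a two-finger parallel gripper is mounted at the origin on the work surface. World frame = base frame: x ahead of the robot, y to its left, z up, the work surface at z = 0. Lengths are in m, angles in rad, forces in N, time in s.
With the tool pointing down it reaches from about 0.225 to 0.875 m from the base axis. Payload 3.4 kg.
Tool frame: the origin (TCP) lies at the centre of the arm's flange, where the gripper is bolted on; the fingertips stand 173 mm ahead of it and the grasp point (between the pads) lies 155 mm ahead of it; z points along the fingers, y is the line along which they close (so a half turn about z gives the same grasp; the last joint's range is limited). The gripper opens to 85 mm and grips with 20 to 120 N. Pads are 22 mm wide; open, the fingers measure 114 mm over their backs; the gripper's body (76 mm by 85 mm) begins 54 mm behind the grasp point. The pads swing forward as they close: fully open they stand 13 mm farther back than shut.
Start: joints at [-1.462, 0.276, 1.505, -0, 1.361, -0.121], TCP at [0.131, -0.56, 0.405] pointing down, gripper open.
Joint ranges: [-2.89, 2.89], [-0.75, 2.08], [0.22, 2.7], [-1.18, 4.32], [0.11, 2.71], [-2.7, 2.7]. Speed limits (rad/s): [2.57, 2.57, 3.14, 3.14, 3.14, 3.14].

### API

Orientations are given as a unit quaternion [w, x, y, z].
In Python, from workcell import r gives the robot as it stands.
- The arm moves only by the shell command python3 -m handwheel 'ROWS' [FORCE]. ROWS is JSON, a list of rows, each a list of 3 entries, a list of its own where there are three numbers: the turn, a rotation vector about the tool's x, y, z in rad, then the shift along the tool's x, y, z in m, then the closure, from -1 (fully open) to 1 (shut). A call has exactly 8 rows; each row is the pose to reach, as a shift and turn from the pose commanded when the call began, along the tool's axes at that moment; what a row does not reach only later rows make up. A row lasts 1/10 s, in which the tool goes at most 50 mm and 8.59 degrees, less where a joint would pass 70% of its speed; a pose out of reach is approached as far as the arm can. A call with a gripper value outside its range is refused whole. The fingers move at their own pace and stop on an object; FORCE is the grip in N (left out, the last holds). Time passes only in rows, so rows that repeat a pose let the fingers close, or fill a call up. It gives the time, the measured TCP pose, the force, the opening and the grip force at its end, in the units of the state.
- r.read_state(): the state, without advancing time (a new reading comes with each control period).
- r.capture(name): name is "scene" or "top"; returns the picture (384x512x3 uint8, red, green, blue); there is no depth.
- r.camera_params(name): a dict with "fx", "fy", "cx", "cy" (pixels), "k1" (the pictures are not rectified: a ray, as slopes to the right and down, at radius r is drawn at 1 + k1 r^2 times it, then the intrinsics apply), "extrinsics" (4x4, takes a point from camera to world coordinates). Camera axes: x right, y up, looking along -z (the intrinsics and any distortion apply to the point x, -y, -z); pixel columns grow to the right and rows downward; lengths in m; the calibration is good to about 2 mm. A picture is of the moment at which its call begins. camera_params takes no time and is no camera call.
- r.sign_off(): hands the job in; it is judged then, once.
The state is a dict: "t": time; "joints": joint angles; "qvel": joint speeds; "effort": joint torques, N m; "ee_pos": TCP position; "tool_rot": TCP orientation; "ft_force": force on the tool from outside, world axes, zero at the start; "torque": the same for the moment, N m; "opening": finger opening in m; "gripper_force": force on a finger pad.
Only numpy, scipy, OpenCV 4.12 (cv2) and the standard library are available. Lean on these libraries where they do the work, as an engineer would, in place of code of your own. Each camera call takes 0.05 s, during which the arm holds its last target. There are 200 camera calls.

## Working session

There is one attempt and no reset: what is moved stays moved. The work goes in short steps, Python scripts to look and compute and a shell command to move; the robot and the scene stay as the last step left them, time stands still between calls to the robot, and variables do not carry over. Pictures are saved under pics/ and viewed, at most 14 in all, crops included, and the job is handed in when it is done.

```bash
mkdir -p pics; python3 - <<'E'
from workcell import r
import cv2
for n in("scene","top"):
    im=r.capture(n); cv2.imwrite(f"pics/{n}0.png",cv2.resize(im[:,:,::-1],(800,600),interpolation=cv2.INTER_CUBIC)); cv2.imwrite(f"/tmp/{n}.png",im[:,:,::-1])
    print(n,r.camera_params(n))
print(r.read_state())
E
```

```text
scene {'fx': 442.32244651707117, 'fy': 442.32244651707117, 'cx': 251.37501660326333, 'cy': 191.92962548289722, 'k1': 0.004868797640184343, 'extrinsics': array([[-0.5764927 , -0.5500483 ,  0.60423756,  1.17306546],
       [ 0.81706664, -0.3811521 ,  0.43257968,  0.46036861],
       [-0.0076333 ,  0.74308139,  0.66915752,  0.79734611],
       [ 0.        ,  0.        ,  0.        ,  1.        ]])}
top {'fx': 432.45378872637184, 'fy': 432.45378872637184, 'cx': 249.12964375429596, 'cy': 184.65206917514132, 'k1': -0.012230636119115136, 'extrinsics': array([[ 0.02116457,  0.9934194 , -0.11256094,  0.38040273],
       [-0.99917587,  0.02491777,  0.03204193, -0.01881059],
       [ 0.03463584,  0.11179002,  0.99312806,  1.12000225],
       [ 0.        ,  0.        ,  0.        ,  1.        ]])}
{'t': 0.1, 'joints': array([-1.46198401e+00,  2.76509592e-01,  1.50598879e+00,  2.24115882e-06,
        1.36073412e+00, -1.21017287e-01]), 'qvel': array([-0.00128884, -0.00162673, -0.00273389,  0.00063783, -0.00058388,
       -0.00199329]), 'effort': array([ 1.20177174e-03, -4.17699730e+01, -2.46406174e+01, -1.75725481e-04,
        5.78701045e-03,  4.63313707e-07]), 'ee_pos': array([ 0.13095601, -0.55969032,  0.40394571]), 'tool_rot': array([-8.19901915e-04,  9.93404250e-01,  1.14661779e-01,  6.09927781e-06]), 'ft_force': array([ 0.02892736,  0.57002364, -0.03853184]), 'torque': array([-0.0437579 ,  0.00683706,  0.02085292]), 'gripper_force': 0.0, 'opening': 0.08528499334259192}
```

View pics/scene0.png

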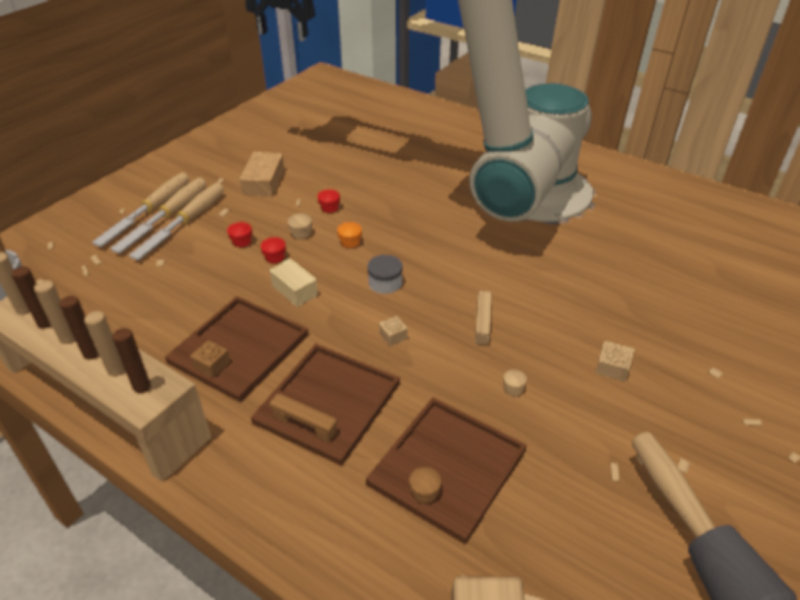

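View pics/top0.png

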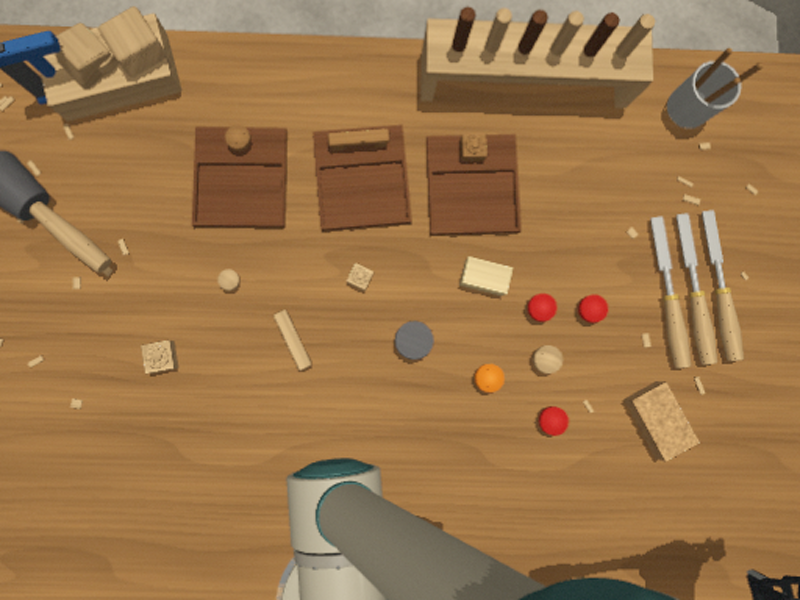

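The top view (800x600) shows the trays left to right: knobs (240,195), pulls (362,195), blocks (474,200). The fittings are the small knob (228,280), the large knob (547,360), the small block (360,277), the large block (158,357) and the bar pull (292,340). The bystanders are the tin (413,341) and the offcut (487,276).

Knob_large candidates are the pale one at (547,360), red at (542,307), (593,308) and (553,421), and orange at (489,378). Only the pale one fits, since red and orange are excluded.

```bash
cat > h.py <<'E'
import numpy as np, cv2
from workcell import r
def ray(cam,u,v):
    p=r.camera_params(cam); d=cv2.undistortPoints(np.array([[[u,v]]],float),np.array([[p['fx'],0,p['cx']],[0,p['fy'],p['cy']],[0,0,1]]),np.array([p['k1'],0,0,0]))[0,0]
    E=p['extrinsics']; return E[:3,3],E[:3,:3]@np.array([d[0],-d[1],-1])
def on(cam,u,v,z):
    o,d=ray(cam,u,v); return o+d*(z-o[2])/d[2]
def contour(im,c,h,K=6):
    "largest pale contour near window centre c (native px), returned in native px"
    x0,y0=int(c[0]-h),int(c[1]-h); w=cv2.resize(im[y0:y0+2*h,x0:x0+2*h],None,fx=K,fy=K,interpolation=cv2.INTER_CUBIC)
    b=w[:,:,2].astype(float) # blue of RGB
    b=np.uint8(np.clip(b,0,255)); t,m=cv2.threshold(b,0,255,cv2.THRESH_OTSU)
    cs=cv2.findContours(m,cv2.RETR_EXTERNAL,cv2.CHAIN_APPROX_NONE)[0]
    k=max(cs,key=cv2.contourArea); w2=w[:,:,::-1].copy(); cv2.drawContours(w2,[cv2.convexHull(k)],-1,(255,0,0),1)
    return cv2.convexHull(k)[:,0].astype(float)/K+[x0,y0]+(0.5/K-0.5),w2
def centroid(p):
    M=cv2.moments(np.float32(p-p[0])); return np.array([M['m10'],M['m01']])/M['m00']+p[0]
E
cat > m.py <<'E'
from h import *
S=1.5625
T={'knob_large':((547,360),(348.7-57,232),.024,.012),'knob_small':((228,280),(514,382),.02,.01),'block_large':((158,357),(616,361),.015,.015),'block_small':((360,277),(393,330),.013,.013),'pull':((292,340),(484,317),.02,.02)}
T['knob_large']=((547,360),(300,227),.024,.019)
T['offcut']=((487,276),(293,282),.019,.019)
tiles=[]
for n,(t,s,zt,zs) in T.items():
    P=[]
    for cam,c in(('top',t),('scene',s)):
        im=cv2.imread(f'/tmp/{cam}.png')[:,:,::-1]
        h={'pull':24,'offcut':20}.get(n,16)
        k,w=contour(im,np.array(c)/S,h); tiles.append(cv2.resize(w,(190,190)))
        q=centroid(k); z=zt if cam=='top' else zt; p=on(cam,*q,z); P.append(p)
        g=np.float32([on(cam,*a,zt*1 if n in('pull','offcut') else zt)[:2]*1000 for a in k]); R=cv2.minAreaRect(g)
        print(n,cam,q.round(1),p.round(4),'rect',np.round(R[1],1),round(R[2],1))
    o1,d1=ray('top',*centroid(contour(cv2.imread('/tmp/top.png')[:,:,::-1],np.array(t)/S,h)[0])); o2,d2=ray('scene',*q)
    s_=np.linalg.lstsq(np.c_[d1,-d2],o2-o1,rcond=None)[0]; print('   2view',((o1+d1*s_[0]+o2+d2*s_[1])/2).round(4), 'gap',np.linalg.norm(o1+d1*s_[0]-o2-d2*s_[1]).round(4))
cv2.imwrite('pics/tiles.png',np.vstack([np.hstack(tiles[i:i+4]) for i in(0,4,8)]))
for n,q in {'knobs':[(193,166),(283,163),(285,228),(192,227)],'pulls':[(318,165),(407,161),(411,222),(321,230)],'blocks':[(432,172),(517,170),(520,233),(430,234)]}.items():
    print(n,[on('top',u/S,v/S,.016)[:2].round(3) for u,v in q])
E
python3 m.py
```

```text
knob_large top [350.9 229.5] [ 0.3962 -0.3156  0.024 ] rect [44.7 45.1] 1.2
knob_large scene [191.1 140.9] [ 0.3906 -0.3204  0.024 ] rect [49.4 45.7] 51.4
   2view [ 0.3963 -0.3144  0.0297] gap 0.0006
knob_small top [145.6 178.3] [0.5148 0.2096 0.02  ] rect [33.4 32.5] 64.8
knob_small scene [329.1 241.9] [0.5102 0.2068 0.02  ] rect [34.5 33.3] 34.8
   2view [0.5143 0.2085 0.0249] gap 0.0002
block_large top [100.2 228. ] [0.3865 0.3184 0.015 ] rect [47.8 48. ] 12.1
block_large scene [394.2 226.7] [0.3723 0.3115 0.015 ] rect [51.  48.1] 12.1
   2view [0.3864 0.3141 0.0288] gap 0.0001
block_small top [229.9 176.3] [ 0.5264 -0.0045  0.013 ] rect [35.6 34.5] 65.9
block_small scene [251. 208.] [ 0.5155 -0.0122  0.013 ] rect [38.5 37.1] 66.8
   2view [ 0.5251 -0.0049  0.0246] gap 0.0007
pull top [186.6 217. ] [0.4189 0.1022 0.02  ] rect [99.3 21.8] 27.4
pull scene [309.2 199.5] [0.4103 0.0969 0.02  ] rect [105.7  22.3] 27.5
   2view [0.4187 0.1011 0.0286] gap 0.0003
offcut top [311.7 175.7] [ 0.5326 -0.2155  0.019 ] rect [78.5 47. ] 77.5
offcut scene [186.8 175.6] [ 0.5163 -0.2272  0.019 ] rect [82.5 50.5] 77.5
   2view [ 0.5303 -0.2125  0.0356] gap 0.0001
knobs [array([0.703, 0.277]), array([0.712, 0.128]), array([0.602, 0.12 ]), array([0.599, 0.273])]
pulls [array([0.711, 0.069]), array([ 0.722, -0.08 ]), array([ 0.618, -0.088]), array([0.6  , 0.061])]
blocks [array([ 0.705, -0.122]), array([ 0.713, -0.266]), array([ 0.604, -0.271]), array([ 0.599, -0.12 ])]
```

View pics/tiles.png

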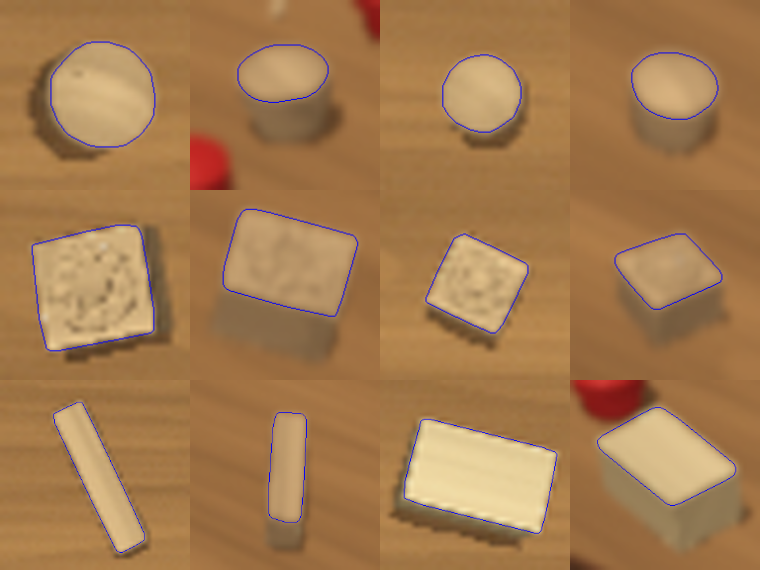

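```bash
python3 - <<'E'
import cv2
im=cv2.imread('/tmp/top.png')[75:155,118:340]
cv2.imwrite('pics/trays.png',cv2.resize(im,None,fx=3.6,fy=3.6,interpolation=cv2.INTER_CUBIC))
E
```

```text
(no output)
```

View pics/trays.png

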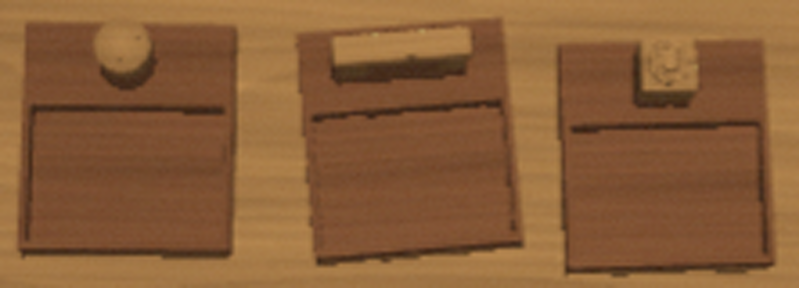

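The tray crop confirms which sample is on which ledge: the round knob is on the left tray, the bar pull in the middle and the square rosette on the right. The tiles show clean top-face contours. Two-view heights are within about 3 mm of the stated ones, and the sizes match. Next I fit the trays.

```bash
cat > g.py <<'E'
import sys; from h import *
from scipy.spatial.transform import Rotation as Ro
x,y,z,phi=map(float,sys.argv[1:5])   # phi: world angle (deg) of finger closing line
s=r.read_state(); R=Ro.from_quat(s['tool_rot'],scalar_first=True)
t=np.radians(phi); Y=np.array([np.cos(t),np.sin(t),0]); Z=np.array([0,0,-1.]); T=Ro.from_matrix(np.c_[np.cross(Y,Z),Y,Z])
print('t',round(s['t'],2),'turn',(R.inv()*T).as_rotvec().round(3),'shift',R.inv().apply(np.array([x,y,z])-s['ee_pos']).round(4),'phi now',np.degrees(np.arctan2(*R.as_matrix()[1::-1,1])).round(1))
E
python3 - <<'E'
from h import *
im=cv2.imread('/tmp/top.png'); b=im[:,:,2].astype(int)
K=4; big=cv2.resize(im,None,fx=K,fy=K,interpolation=cv2.INTER_CUBIC); R_=big[:,:,2]
S=1.5625
for n,(u0,v0,u1,v1) in {'knobs':(180,115,300,240),'pulls':(303,115,421,243),'blocks':(418,122,532,247)}.items():
    a=[int(round(k/S*K)) for k in(u0,v0,u1,v1)]
    w=R_[a[1]:a[3],a[0]:a[2]]; t,m=cv2.threshold(w,0,255,cv2.THRESH_BINARY_INV|cv2.THRESH_OTSU)
    k=max(cv2.findContours(m,cv2.RETR_EXTERNAL,cv2.CHAIN_APPROX_NONE)[0],key=cv2.contourArea)
    k=cv2.convexHull(k)[:,0].astype(float)+a[:2]; k=(k+.5)/K-.5
    g=np.float32([on('top',*p,.016)[:2]*1000 for p in k]); c,sz,an=cv2.minAreaRect(g)
    print(n,np.round(c,1),np.round(sz,1),round(an,1))
E
python3 g.py .386 .314 .27 12.1;python3 g.py .396 -.314 .27 -117
```

```text
knobs [685.7 198.6] [175.3 156.3] 1.2
pulls [690.3  -3.1] [176.  154.8] 6.2
blocks [ 684.3 -190.2] [175.9 156.9] 3.0
t 0.1 turn [-1.000e-03 -1.000e-03 -1.552e+00] shift [ 0.4473 -0.7924  0.1353] phi now -76.8
t 0.1 turn [-0.002  0.     0.701] shift [ 0.314  -0.1786  0.1343] phi now -76.8
```

```bash
python3 -m handwheel '[[[0,0,0.7],[0.314,-0.1786,0.134],-1],[[0,0,0.7],[0.314,-0.1786,0.134],-1],[[0,0,0.7],[0.314,-0.1786,0.134],-1],[[0,0,0.7],[0.314,-0.1786,0.134],-1],[[0,0,0.7],[0.314,-0.1786,0.134],-1],[[0,0,0.7],[0.314,-0.1786,0.134],-1],[[0,0,0.7],[0.314,-0.1786,0.134],-1],[[0,0,0.7],[0.314,-0.1786,0.134],-1]]' 40; python3 g.py .396 -.3144 .178 -117
```

```text
t: 0.9
ee_pos: [0.3971, -0.3124, 0.2696]
tool_rot: [-0.0, 0.973, -0.233, -0.0]
ft_force: [-0.8, -0.4, 0.1]
opening: 0.0856
gripper_force: 0.0
t 0.9 turn [-0.001  0.001  0.002] shift [-0.      0.0024  0.0916] phi now -116.9
```

```bash
python3 -m handwheel '[[[0,0,0],[0,0.002,0.04],-1],[[0,0,0],[0,0.002,0.07],-1],[[0,0,0],[0,0.002,0.085],-1],[[0,0,0],[0,0.002,0.092],-1],[[0,0,0],[0,0.002,0.092],-1],[[0,0,0],[0,0.002,0.092],0.2],[[0,0,0],[0,0.002,0.092],0.6],[[0,0,0],[0,0.002,0.092],1]]'
python3 -m handwheel '[[[0,0,0],[0,0,0],1],[[0,0,0],[0,0,0],1],[[0,0,0],[0,0,0],1],[[0,0,0],[0,0,0],1],[[0,0,0],[0,0,-0.03],1],[[0,0,0],[0,0,-0.06],1],[[0,0,0],[0,0,-0.10],1],[[0,0,0],[0,0,-0.10],1]]'; python3 g.py .659 .163 .28 0
```

```text
t: 1.7
ee_pos: [0.3954, -0.3166, 0.1798]
tool_rot: [0.0, 0.972, -0.233, 0.001]
ft_force: [-2.8, 1.9, 19.5]
opening: 0.0446
gripper_force: 38.6
t: 2.5
ee_pos: [0.3965, -0.3177, 0.2838]
tool_rot: [0.003, 0.972, -0.233, 0.005]
ft_force: [0.5, -0.7, 0.1]
opening: 0.0443
gripper_force: 41.4
t 2.5 turn [ 0.014 -0.003 -2.041] shift [ 0.0162 -0.5475  0.0018] phi now -116.9
```

```bash
python3 -m handwheel '[[[0,0,-0.14],[0.002,-0.04,0],1],[[0,0,-0.28],[0.004,-0.085,0],1],[[0,0,-0.42],[0.006,-0.13,0],1],[[0,0,-0.56],[0.008,-0.175,0],1],[[0,0,-0.7],[0.009,-0.22,0],1],[[0,0,-0.84],[0.01,-0.265,0],1],[[0,0,-0.98],[0.011,-0.31,0],1],[[0,0,-1.12],[0.012,-0.355,0],1]]'; python3 g.py .659 .163 .28 0
```

```text
t: 3.3
ee_pos: [0.5669, -0.0034, 0.278]
tool_rot: [-0.0, 0.947, 0.322, -0.0]
ft_force: [0.9, -0.8, -1.1]
opening: 0.0445
gripper_force: 41.4
t 3.3 turn [-0.001  0.001 -0.915] shift [ 0.1745 -0.0758 -0.0021] phi now -52.4
```

```bash
python3 -m handwheel '[[[0,0,-0.14],[0.035,-0.015,0],1],[[0,0,-0.28],[0.07,-0.03,0],1],[[0,0,-0.42],[0.105,-0.045,0],1],[[0,0,-0.56],[0.14,-0.06,0],1],[[0,0,-0.7],[0.1745,-0.076,0],1],[[0,0,-0.84],[0.1745,-0.076,0],1],[[0,0,-0.915],[0.1745,-0.076,0],1],[[0,0,-0.915],[0.1745,-0.076,0],1]]'; python3 g.py .659 .163 .188 0
```

```text
t: 4.1
ee_pos: [0.6593, 0.1612, 0.2774]
tool_rot: [-0.0, 0.709, 0.705, -0.001]
ft_force: [0.8, -0.3, -0.2]
opening: 0.0446
gripper_force: 41.4
t 4.1 turn [-0.002  0.    -0.006] shift [ 0.0018 -0.0002  0.0894] phi now -0.3
```

```bash
python3 -m handwheel '[[[0,0,0],[0.001,0,0.03],1],[[0,0,0],[0.001,0,0.055],1],[[0,0,0],[0.001,0,0.075],1],[[0,0,0],[0.001,0,0.082],1],[[0,0,0],[0.001,0,0.086],1],[[0,0,0],[0.001,0,0.089],1],[[0,0,0],[0.001,0,0.089],1],[[0,0,0],[0.001,0,0.089],1]]'
```

```text
t: 4.9
ee_pos: [0.66, 0.1619, 0.1907]
tool_rot: [0.001, 0.709, 0.705, 0.001]
ft_force: [-0.3, -0.3, -0.5]
opening: 0.0441
gripper_force: 41.4
```

```bash
python3 -m handwheel '[[[0,0,0],[0,0,0.001],1],[[0,0,0],[0,0,0.002],1],[[0,0,0],[0,0,0.003],1],[[0,0,0],[0,0,0.004],1],[[0,0,0],[0,0,0.004],1],[[0,0,0],[0,0,0.004],1],[[0,0,0],[0,0,0.004],1],[[0,0,0],[0,0,0.004],1]]'
```

```text
t: 5.7
ee_pos: [0.6596, 0.1618, 0.186]
tool_rot: [0.0, 0.709, 0.705, 0.0]
ft_force: [-2.4, 0.2, 3.4]
opening: 0.0444
gripper_force: 41.7
```

Light contact, so I release it and raise the arm.

```bash
python3 -m handwheel '[[[0,0,0],[0,0,0],0.1],[[0,0,0],[0,0,0],-0.3],[[0,0,0],[0,0,0],-0.4],[[0,0,0],[0,0,0],-0.4],[[0,0,0],[0,0,0],-0.4],[[0,0,0],[0,0,-0.02],-0.4],[[0,0,0],[0,0,-0.05],-0.4],[[0,0,0],[0,0,-0.1],-0.4]]'; python3 g.py .514 .2085 .27 0
python3 - <<'E'
from h import *
im=r.capture('top'); cv2.imwrite('pics/t1.png',cv2.resize(im[60:280,60:380,::-1],(800,550),interpolation=cv2.INTER_CUBIC))
E
```

```text
t: 6.5
ee_pos: [0.6585, 0.1616, 0.283]
tool_rot: [-0.002, 0.709, 0.705, -0.003]
ft_force: [1.3, -0.1, -0.4]
opening: 0.0597
gripper_force: 0.0
t 6.5 turn [-0.008  0.001 -0.006] shift [ 0.046  -0.1447  0.0141] phi now -0.3
```

View pics/t1.png

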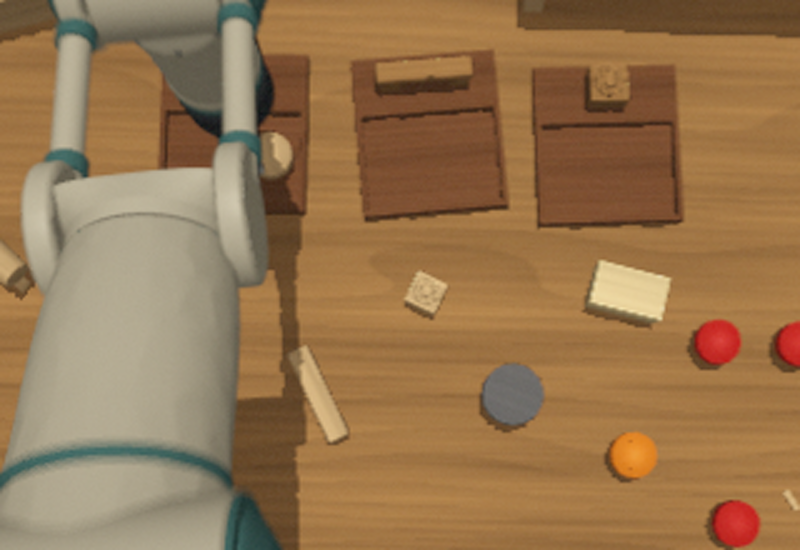

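The crop shows the large knob standing in the left tray at about (275,155), clear of the walls. Next is the small knob.

```bash
python3 -m handwheel '[[[0,0,0],[0.015,-0.045,0],-0.4],[[0,0,0],[0.03,-0.09,0],-0.4],[[0,0,0],[0.045,-0.13,0],-0.4],[[0,0,0],[0.046,-0.145,0.014],-0.4],[[0,0,0],[0.046,-0.145,0.014],-0.4],[[0,0,0],[0.046,-0.145,0.014],-0.4],[[0,0,0],[0.046,-0.145,0.014],-0.4],[[0,0,0],[0.046,-0.145,0.014],-0.4]]'; python3 g.py .514 .2085 .183 0
```

```text
t: 7.35
ee_pos: [0.5165, 0.2085, 0.272]
tool_rot: [0.001, 0.71, 0.705, 0.001]
ft_force: [1.0, 0.6, 0.3]
opening: 0.0598
gripper_force: 0.0
t 7.35 turn [ 0.002 -0.    -0.007] shift [-0.     -0.0027  0.089 ] phi now -0.4
```

```bash
python3 -m handwheel '[[[0,0,0],[0,-0.002,0.04],-0.4],[[0,0,0],[0,-0.002,0.07],-0.4],[[0,0,0],[0,-0.002,0.085],-0.4],[[0,0,0],[0,-0.002,0.089],-0.4],[[0,0,0],[0,-0.002,0.089],-0.4],[[0,0,0],[0,-0.002,0.089],0],[[0,0,0],[0,-0.002,0.089],0.4],[[0,0,0],[0,-0.002,0.089],1]]'
python3 -m handwheel '[[[0,0,0],[0,0,0],1],[[0,0,0],[0,0,0],1],[[0,0,0],[0,0,0],1],[[0,0,0],[0,0,0],1],[[0,0,0],[0,0,-0.03],1],[[0,0,0],[0,0,-0.06],1],[[0,0,0],[0,0,-0.09],1],[[0,0,0],[0,0,-0.09],1]]'; python3 g.py .659 .234 .27 0
```

```text
t: 8.15
ee_pos: [0.5136, 0.2089, 0.1841]
tool_rot: [0.001, 0.709, 0.705, 0.001]
ft_force: [0.2, -0.5, 3.4]
opening: 0.0324
gripper_force: 39.8
t: 8.95
ee_pos: [0.5143, 0.2092, 0.2769]
tool_rot: [0.002, 0.709, 0.705, 0.004]
ft_force: [1.0, 0.6, -0.5]
opening: 0.0321
gripper_force: 40.1
t 8.95 turn [ 0.009 -0.002 -0.006] shift [0.0256 0.1445 0.0082] phi now -0.3
```

```bash
python3 -m handwheel '[[[0,0,0],[0.008,0.04,0],1],[[0,0,0],[0.016,0.085,0],1],[[0,0,0],[0.023,0.125,0],1],[[0,0,0],[0.0256,0.1445,0],1],[[0,0,0],[0.0256,0.1445,0],1],[[0,0,0],[0.0256,0.1445,0.03],1],[[0,0,0],[0.0256,0.1445,0.06],1],[[0,0,0],[0.0256,0.1445,0.07],1]]'; python3 g.py .659 .234 .190 0
```

```text
t: 9.75
ee_pos: [0.6546, 0.2329, 0.1987]
tool_rot: [-0.002, 0.709, 0.705, -0.004]
ft_force: [0.8, 0.0, -0.4]
opening: 0.0321
gripper_force: 40.1
t 9.75 turn [-0.009  0.002 -0.006] shift [0.0011 0.0045 0.0086] phi now -0.3
```

```bash
python3 -m handwheel '[[[0,0,0],[0.001,0,0.001],1],[[0,0,0],[0.001,0,0.002],1],[[0,0,0],[0.001,0,0.003],1],[[0,0,0],[0.001,0,0.003],1],[[0,0,0],[0.001,0,0.003],1],[[0,0,0],[0.001,0,0.003],1],[[0,0,0],[0.001,0,0.003],1],[[0,0,0],[0.001,0,0.003],1]]'; python3 g.py .659 .234 .190 0
```

```text
t: 10.55
ee_pos: [0.6576, 0.2345, 0.1998]
tool_rot: [0.0, 0.709, 0.705, 0.0]
ft_force: [0.3, -0.1, -0.3]
opening: 0.0325
gripper_force: 40.1
t 10.55 turn [ 0.     0.    -0.006] shift [-0.0004  0.0014  0.0098] phi now -0.3
```

```bash
python3 -m handwheel '[[[0,0,0],[0,0.001,0.002],1],[[0,0,0],[0,0.001,0.004],1],[[0,0,0],[0,0.001,0.006],1],[[0,0,0],[0,0.001,0.008],1],[[0,0,0],[0,0.001,0.0095],1],[[0,0,0],[0,0.001,0.0095],1],[[0,0,0],[0,0.001,0.0095],1],[[0,0,0],[0,0.001,0.0095],1]]'
```

```text
t: 11.35
ee_pos: [0.6586, 0.2345, 0.1902]
tool_rot: [0.0, 0.709, 0.705, 0.0]
ft_force: [-0.4, -0.1, -0.6]
opening: 0.0322
gripper_force: 40.1
```

```bash
python3 -m handwheel '[[[0,0,0],[0,0,0.0007],1],[[0,0,0],[0,0,0.0015],1],[[0,0,0],[0,0,0.0015],1],[[0,0,0],[0,0,0.0015],0.3],[[0,0,0],[0,0,0.0015],0],[[0,0,0],[0,0,0.0015],-0.2],[[0,0,0],[0,0,0.0015],-0.2],[[0,0,0],[0,0,0.0015],-0.2]]'
python3 -m handwheel '[[[0,0,0],[0,0,0],-0.2],[[0,0,0],[0,0,0],-0.2],[[0,0,0],[0,0,-0.02],-0.2],[[0,0,0],[0,0,-0.05],-0.2],[[0,0,0],[0,0,-0.085],-0.2],[[0,0,0],[0,0,-0.085],-0.4],[[0,0,0],[0,0,-0.085],-0.7],[[0,0,0],[0,0,-0.085],-0.7]]'
python3 g.py .386 .314 .28 12.1
```

```text
t: 12.15
ee_pos: [0.6585, 0.2344, 0.1883]
tool_rot: [-0.0, 0.709, 0.705, -0.0]
ft_force: [0.4, -0.4, 0.0]
opening: 0.0513
gripper_force: 0.0
t: 12.95
ee_pos: [0.658, 0.2343, 0.2725]
tool_rot: [-0.001, 0.709, 0.705, -0.001]
ft_force: [-0.0, 0.4, -0.8]
opening: 0.0728
gripper_force: 0.0
t 12.95 turn [-0.002  0.    -0.217] shift [ 0.078  -0.2725 -0.0069] phi now -0.3
```

```bash
python3 -m handwheel '[[[0,0,-0.05],[0.012,-0.045,0],-0.8],[[0,0,-0.1],[0.025,-0.09,0],-0.8],[[0,0,-0.15],[0.038,-0.135,0],-0.8],[[0,0,-0.2],[0.052,-0.18,0],-0.8],[[0,0,-0.217],[0.065,-0.225,0],-0.8],[[0,0,-0.217],[0.078,-0.2725,0],-0.8],[[0,0,-0.217],[0.078,-0.2725,0],-0.8],[[0,0,-0.217],[0.078,-0.2725,0],-0.8]]'; python3 g.py .386 .314 .182 12.1
python3 - <<'E'
from h import *
im=r.capture('top'); cv2.imwrite('pics/t2.png',cv2.resize(im[60:280,60:380,::-1],(800,550),interpolation=cv2.INTER_CUBIC))
E
```

```text
t: 13.75
ee_pos: [0.3853, 0.3142, 0.2728]
tool_rot: [-0.0, 0.628, 0.778, -0.001]
ft_force: [0.7, -0.7, 0.6]
opening: 0.0768
gripper_force: 0.0
t 13.75 turn [-0.002  0.001  0.002] shift [-0.0003  0.0008  0.0908] phi now 12.2
```

View pics/t2.png

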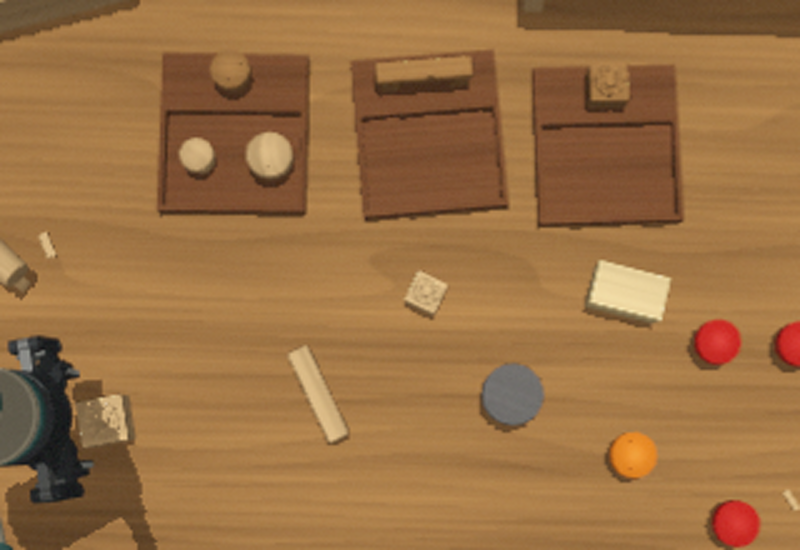

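The crop shows both knobs upright in the left tray, small at (197,157) and large at (270,157). The gripper is above the large block at (105,420), offset only by parallax.

```bash
python3 -m handwheel '[[[0,0,0],[0,0,0.04],-0.8],[[0,0,0],[0,0,0.07],-0.8],[[0,0,0],[0,0,0.085],-0.8],[[0,0,0],[0,0,0.091],-0.8],[[0,0,0],[0,0,0.091],-0.8],[[0,0,0],[0,0,0.091],-0.2],[[0,0,0],[0,0,0.091],0.2],[[0,0,0],[0,0,0.091],1]]'
python3 -m handwheel '[[[0,0,0],[0,0,0],1],[[0,0,0],[0,0,0],1],[[0,0,0],[0,0,0],1],[[0,0,0],[0,0,0],1],[[0,0,0],[0,0,-0.03],1],[[0,0,0],[0,0,-0.07],1],[[0,0,0],[0,0,-0.1],1],[[0,0,0],[0,0,-0.1],1]]'; python3 g.py .657 -.226 .28 3
```

```text
t: 14.6
ee_pos: [0.3872, 0.3144, 0.1838]
tool_rot: [0.001, 0.629, 0.778, 0.001]
ft_force: [0.5, 0.0, 3.2]
opening: 0.0451
gripper_force: 42.6
t: 15.4
ee_pos: [0.3877, 0.315, 0.2867]
tool_rot: [0.002, 0.629, 0.778, 0.004]
ft_force: [0.8, 0.8, -0.4]
opening: 0.0452
gripper_force: 42.1
t 15.4 turn [ 0.008 -0.004  0.159] shift [-0.5854  0.1498  0.0063] phi now 12.1
```

```bash
python3 -m handwheel '[[[0,0,0.02],[-0.045,0.0115,0],1],[[0,0,0.04],[-0.09,0.023,0],1],[[0,0,0.06],[-0.135,0.0345,0],1],[[0,0,0.08],[-0.18,0.046,0],1],[[0,0,0.1],[-0.225,0.0575,0],1],[[0,0,0.12],[-0.27,0.069,0],1],[[0,0,0.14],[-0.315,0.0805,0],1],[[0,0,0.159],[-0.36,0.092,0],1]]'; python3 g.py .660 -.2265 .28 3
```

```text
t: 16.2
ee_pos: [0.5519, -0.0204, 0.2815]
tool_rot: [-0.001, 0.689, 0.725, -0.0]
ft_force: [0.3, 0.9, -0.8]
opening: 0.0452
gripper_force: 42.0
t 16.2 turn [-0.002 -0.001 -0.001] shift [-0.2114  0.0975  0.0012] phi now 2.9
```

```bash
python3 -m handwheel '[[[0,0,0],[-0.04,0.018,0],1],[[0,0,0],[-0.08,0.037,0],1],[[0,0,0],[-0.12,0.055,0],1],[[0,0,0],[-0.16,0.074,0],1],[[0,0,0],[-0.19,0.088,0],1],[[0,0,0],[-0.211,0.0975,0],1],[[0,0,0],[-0.211,0.0975,0],1],[[0,0,0],[-0.211,0.0975,0],1]]'; python3 g.py .660 -.2265 .190 3
```

```text
t: 17.0
ee_pos: [0.6597, -0.2242, 0.281]
tool_rot: [-0.002, 0.689, 0.725, -0.0]
ft_force: [0.6, 0.8, -1.5]
opening: 0.045
gripper_force: 42.0
t 17.0 turn [-0.003 -0.002 -0.001] shift [-0.0025  0.0005  0.0909] phi now 2.9
```

```bash
python3 -m handwheel '[[[0,0,0],[-0.001,0,0.03],1],[[0,0,0],[-0.001,0,0.06],1],[[0,0,0],[-0.001,0,0.08],1],[[0,0,0],[-0.001,0,0.086],1],[[0,0,0],[-0.001,0,0.088],1],[[0,0,0],[-0.001,0,0.09],1],[[0,0,0],[-0.001,0,0.09],1],[[0,0,0],[-0.001,0,0.09],1]]'; python3 g.py .660 -.2265 .190 3
```

```text
t: 17.8
ee_pos: [0.6606, -0.2253, 0.194]
tool_rot: [0.001, 0.688, 0.725, 0.0]
ft_force: [-0.0, -0.1, -0.1]
opening: 0.0451
gripper_force: 42.0
t 17.8 turn [ 0.002  0.001 -0.   ] shift [-0.0012 -0.0007  0.004 ] phi now 3.0
```

```bash
python3 -m handwheel '[[[0,0,0],[0,0,0.002],1],[[0,0,0],[0,0,0.004],1],[[0,0,0],[0,0,0.005],1],[[0,0,0],[0,0,0.005],1],[[0,0,0],[0,0,0.005],1],[[0,0,0],[0,0,0.005],0],[[0,0,0],[0,0,0.005],-0.4],[[0,0,0],[0,0,0.005],-0.4]]'
python3 -m handwheel '[[[0,0,0],[0,0,0],-0.4],[[0,0,0],[0,0,0],-0.4],[[0,0,0],[0,0,-0.02],-0.4],[[0,0,0],[0,0,-0.05],-0.4],[[0,0,0],[0,0,-0.085],-0.4],[[0,0,0],[0,0,-0.085],-0.4],[[0,0,0],[0,0,-0.085],-0.4],[[0,0,0],[0,0,-0.085],-0.4]]'
python3 g.py .525 -.005 .27 -24.1
```

```text
t: 18.6
ee_pos: [0.6603, -0.2253, 0.1878]
tool_rot: [0.0, 0.689, 0.725, 0.0]
ft_force: [-0.2, 0.6, -1.2]
opening: 0.0595
gripper_force: 0.0
t: 19.4
ee_pos: [0.6597, -0.2251, 0.2714]
tool_rot: [-0.001, 0.688, 0.725, -0.0]
ft_force: [-0.2, -0.4, -0.1]
opening: 0.0599
gripper_force: 0.0
t 19.4 turn [-0.003 -0.001  0.473] shift [ 0.2268 -0.1231  0.0019] phi now 3.0
```

```bash
python3 -m handwheel '[[[0,0,0.08],[0.038,-0.02,0],-0.4],[[0,0,0.16],[0.076,-0.041,0],-0.4],[[0,0,0.24],[0.113,-0.061,0],-0.4],[[0,0,0.32],[0.151,-0.082,0],-0.4],[[0,0,0.4],[0.189,-0.103,0],-0.4],[[0,0,0.473],[0.227,-0.123,0],-0.4],[[0,0,0.473],[0.227,-0.123,0],-0.4],[[0,0,0.473],[0.227,-0.123,0],-0.4]]'; python3 g.py .525 -.005 .184 -24.1
```

```text
t: 20.2
ee_pos: [0.525, -0.0042, 0.2718]
tool_rot: [-0.0, 0.839, 0.545, -0.001]
ft_force: [1.2, 0.2, -0.1]
opening: 0.0597
gripper_force: 0.0
t 20.2 turn [-0.001  0.001  0.002] shift [-0.0006  0.0005  0.0878] phi now -24.0
```

```bash
python3 -m handwheel '[[[0,0,0],[0,0,0.04],-0.4],[[0,0,0],[0,0,0.07],-0.4],[[0,0,0],[0,0,0.083],-0.4],[[0,0,0],[0,0,0.088],-0.4],[[0,0,0],[0,0,0.088],-0.4],[[0,0,0],[0,0,0.088],0],[[0,0,0],[0,0,0.088],0.4],[[0,0,0],[0,0,0.088],1]]'
python3 -m handwheel '[[[0,0,0],[0,0,0],1],[[0,0,0],[0,0,0],1],[[0,0,0],[0,0,0],1],[[0,0,0],[0,0,0],1],[[0,0,0],[0,0,-0.03],1],[[0,0,0],[0,0,-0.07],1],[[0,0,0],[0,0,-0.095],1],[[0,0,0],[0,0,-0.095],1]]'; python3 g.py .657 -.1565 .28 3
```

```text
t: 21.0
ee_pos: [0.5262, -0.0052, 0.1857]
tool_rot: [0.001, 0.839, 0.544, 0.001]
ft_force: [0.8, -1.2, 3.0]
opening: 0.0329
gripper_force: 40.7
t: 21.8
ee_pos: [0.5269, -0.005, 0.2833]
tool_rot: [0.003, 0.839, 0.544, 0.003]
ft_force: [0.3, -0.8, -0.5]
opening: 0.0327
gripper_force: 40.2
t 21.8 turn [ 0.008 -0.    -0.473] shift [-0.0851  0.1806  0.0045] phi now -24.1
```

```bash
python3 -m handwheel '[[[0,0,-0.08],[-0.017,0.036,0],1],[[0,0,-0.16],[-0.034,0.072,0],1],[[0,0,-0.24],[-0.051,0.108,0],1],[[0,0,-0.32],[-0.068,0.145,0],1],[[0,0,-0.4],[-0.085,0.1806,0],1],[[0,0,-0.473],[-0.085,0.1806,0],1],[[0,0,-0.473],[-0.085,0.1806,0],1],[[0,0,-0.473],[-0.085,0.1806,0],1]]'; python3 g.py .657 -.1565 .192 3
```

```text
t: 22.6
ee_pos: [0.655, -0.1559, 0.2781]
tool_rot: [-0.002, 0.689, 0.725, -0.001]
ft_force: [-0.7, -0.0, -0.4]
opening: 0.033
gripper_force: 40.2
t 22.6 turn [-0.003 -0.002 -0.002] shift [-0.0008  0.0022  0.0861] phi now 2.9
```

```bash
python3 -m handwheel '[[[0,0,0],[0,0,0.03],1],[[0,0,0],[0,0,0.06],1],[[0,0,0],[0,0,0.076],1],[[0,0,0],[0,0,0.081],1],[[0,0,0],[0,0,0.084],1],[[0,0,0],[0,0,0.085],1],[[0,0,0],[0,0,0.085],1],[[0,0,0],[0,0,0.085],1]]'; python3 g.py .657 -.1565 .192 3
```

```text
t: 23.4
ee_pos: [0.6561, -0.1565, 0.1958]
tool_rot: [0.001, 0.689, 0.725, 0.0]
ft_force: [0.3, -0.9, -0.9]
opening: 0.0331
gripper_force: 40.2
t 23.4 turn [ 0.002  0.001 -0.   ] shift [-0.0001  0.0009  0.0038] phi now 3.0
```

```bash
python3 -m handwheel '[[[0,0,0],[0,0,0.002],1],[[0,0,0],[0,0,0.004],1],[[0,0,0],[0,0,0.005],1],[[0,0,0],[0,0,0.005],1],[[0,0,0],[0,0,0.005],1],[[0,0,0],[0,0,0.005],0.3],[[0,0,0],[0,0,0.005],-0.2],[[0,0,0],[0,0,0.005],-0.2]]'
python3 -m handwheel '[[[0,0,0],[0,0,0],-0.2],[[0,0,0],[0,0,0],-0.2],[[0,0,0],[0,0,-0.02],-0.2],[[0,0,0],[0,0,-0.05],-0.2],[[0,0,0],[0,0,-0.085],-0.2],[[0,0,0],[0,0,-0.085],-0.4],[[0,0,0],[0,0,-0.085],-0.4],[[0,0,0],[0,0,-0.085],-0.4]]'
python3 g.py .4187 .1005 .275 -62.6
```

```text
t: 24.2
ee_pos: [0.6557, -0.1564, 0.1897]
tool_rot: [0.0, 0.689, 0.725, 0.0]
ft_force: [-0.5, 0.5, -0.8]
opening: 0.0512
gripper_force: 0.0
t: 25.0
ee_pos: [0.6552, -0.1562, 0.2734]
tool_rot: [-0.001, 0.688, 0.725, -0.001]
ft_force: [-0.4, -1.4, -0.1]
opening: 0.0596
gripper_force: 0.0
t 25.0 turn [-3.000e-03  1.000e-03  1.145e+00] shift [ 0.2686 -0.2228 -0.0009] phi now 3.0
```

```bash
python3 -m handwheel '[[[0,0,0.145],[0.036,-0.03,0],-0.4],[[0,0,0.29],[0.072,-0.06,0],-0.4],[[0,0,0.435],[0.108,-0.09,0],-0.4],[[0,0,0.58],[0.144,-0.12,0],-0.4],[[0,0,0.725],[0.18,-0.15,0],-0.4],[[0,0,0.87],[0.216,-0.18,0],-0.4],[[0,0,1.015],[0.25,-0.208,0],-0.4],[[0,0,1.145],[0.2686,-0.223,0],-0.4]]'; python3 g.py .4187 .1005 .188 -62.6
```

```text
t: 25.8
ee_pos: [0.4153, 0.1018, 0.2732]
tool_rot: [-0.001, 0.972, 0.235, -0.003]
ft_force: [-0.6, -0.2, -0.4]
opening: 0.0598
gripper_force: 0.0
t 25.8 turn [-0.003  0.005 -0.005] shift [0.0028 0.003  0.0851] phi now -62.9
```

```bash
python3 -m handwheel '[[[0,0,0],[0,0,0.04],-0.4],[[0,0,0],[0,0,0.07],-0.4],[[0,0,0],[0,0,0.082],-0.4],[[0,0,0],[0,0,0.087],-0.4],[[0,0,0],[0,0,0.087],-0.4],[[0,0,0],[0,0,0.087],0.1],[[0,0,0],[0,0,0.087],0.6],[[0,0,0],[0,0,0.087],1]]'
python3 -m handwheel '[[[0,0,0],[0,0,0],1],[[0,0,0],[0,0,0],1],[[0,0,0],[0,0,0],1],[[0,0,0],[0,0,0],1],[[0,0,0],[0,0,-0.03],1],[[0,0,0],[0,0,-0.07],1],[[0,0,0],[0,0,-0.09],1],[[0,0,0],[0,0,-0.09],1]]'; python3 g.py .665 -.006 .28 6.2
```

```text
t: 26.6
ee_pos: [0.4195, 0.1002, 0.1885]
tool_rot: [0.0, 0.972, 0.237, 0.001]
ft_force: [0.2, 0.9, 0.9]
opening: 0.0207
gripper_force: 39.4
t: 27.4
ee_pos: [0.4202, 0.1004, 0.2804]
tool_rot: [0.001, 0.972, 0.237, 0.004]
ft_force: [-0.5, 0.1, -0.4]
opening: 0.0214
gripper_force: 39.6
t 27.4 turn [ 0.007 -0.004 -1.201] shift [0.1685 0.207  0.0022] phi now -62.6
```

```bash
python3 -m handwheel '[[[0,0,-0.145],[0.021,0.026,0],1],[[0,0,-0.29],[0.042,0.052,0],1],[[0,0,-0.435],[0.063,0.078,0],1],[[0,0,-0.58],[0.084,0.104,0],1],[[0,0,-0.725],[0.105,0.13,0],1],[[0,0,-0.87],[0.126,0.155,0],1],[[0,0,-1.015],[0.147,0.181,0],1],[[0,0,-1.16],[0.168,0.207,0],1]]'
python3 -m handwheel '[[[0,0,-0.04],[0,0,0.02],1],[[0,0,-0.04],[0,0,0.04],1],[[0,0,-0.04],[0,0,0.06],1],[[0,0,-0.04],[0,0,0.07],1],[[0,0,-0.04],[0,0,0.075],1],[[0,0,-0.04],[0,0,0.075],1],[[0,0,-0.04],[0,0,0.075],1],[[0,0,-0.04],[0,0,0.075],1]]'; python3 g.py .665 -.006 .1945 6.2
```

```text
t: 28.2
ee_pos: [0.6641, -0.0069, 0.2755]
tool_rot: [-0.001, 0.681, 0.732, -0.001]
ft_force: [0.7, -0.3, -0.6]
opening: 0.0212
gripper_force: 39.6
t: 29.0
ee_pos: [0.6639, -0.0063, 0.2038]
tool_rot: [0.001, 0.668, 0.744, 0.001]
ft_force: [0.1, -0.6, -1.4]
opening: 0.021
gripper_force: 39.6
t 29.0 turn [ 0.002  0.001 -0.001] shift [0.0002 0.0012 0.0093] phi now 6.1
```

Lower 9.5 mm, ending near z = 0.194, then open.

```bash
python3 -m handwheel '[[[0,0,0],[0,0.001,0.003],1],[[0,0,0],[0,0.001,0.006],1],[[0,0,0],[0,0.001,0.0085],1],[[0,0,0],[0,0.001,0.0095],1],[[0,0,0],[0,0.001,0.0095],1],[[0,0,0],[0,0.001,0.0095],1],[[0,0,0],[0,0.001,0.0095],0.3],[[0,0,0],[0,0.001,0.0095],0]]'
python3 -m handwheel '[[[0,0,0],[0,0,0],0],[[0,0,0],[0,0,0],0],[[0,0,0],[0,0,-0.02],0],[[0,0,0],[0,0,-0.05],0],[[0,0,0],[0,0,-0.1],0],[[0,0,0],[0,0,-0.1],0],[[0,0,0],[0,0,-0.1],0],[[0,0,0],[0,0,-0.1],0]]'
python3 g.py .40 -.2 .30 6.2
```

```text
t: 29.8
ee_pos: [0.6644, -0.0062, 0.1931]
tool_rot: [0.0, 0.668, 0.744, 0.0]
ft_force: [-0.1, 1.2, -0.1]
opening: 0.0421
gripper_force: 0.0
t: 30.6
ee_pos: [0.6639, -0.0061, 0.2921]
tool_rot: [-0.001, 0.668, 0.744, -0.001]
ft_force: [0.2, -0.0, -0.8]
opening: 0.0428
gripper_force: 0.0
t 30.6 turn [-0.002 -0.    -0.001] shift [-0.1646 -0.2831 -0.0074] phi now 6.1
```

```bash
python3 -m handwheel '[[[0,0,0],[-0.02,-0.04,0],0],[[0,0,0],[-0.04,-0.08,0],0],[[0,0,0],[-0.06,-0.12,0],0],[[0,0,0],[-0.08,-0.16,0],0],[[0,0,0],[-0.1,-0.2,0],0],[[0,0,0],[-0.12,-0.24,0],0],[[0,0,0],[-0.14,-0.28,0],0],[[0,0,0],[-0.16,-0.28,0],0]]'
python3 - <<'E'
from h import *
for n,c in(('top',(60,290,60,400)),('scene',(120,360,60,380))):
    im=r.capture(n)[c[0]:c[1],c[2]:c[3],::-1]; cv2.imwrite(f'pics/{n}_end.png',cv2.resize(im,None,fx=2.3,fy=2.3,interpolation=cv2.INTER_CUBIC))
E
```

```text
t: 31.4
ee_pos: [0.3977, -0.1942, 0.2911]
tool_rot: [-0.005, 0.669, 0.743, -0.001]
ft_force: [0.7, 0.5, -0.6]
opening: 0.0425
gripper_force: 0.0
```

View pics/top_end.png

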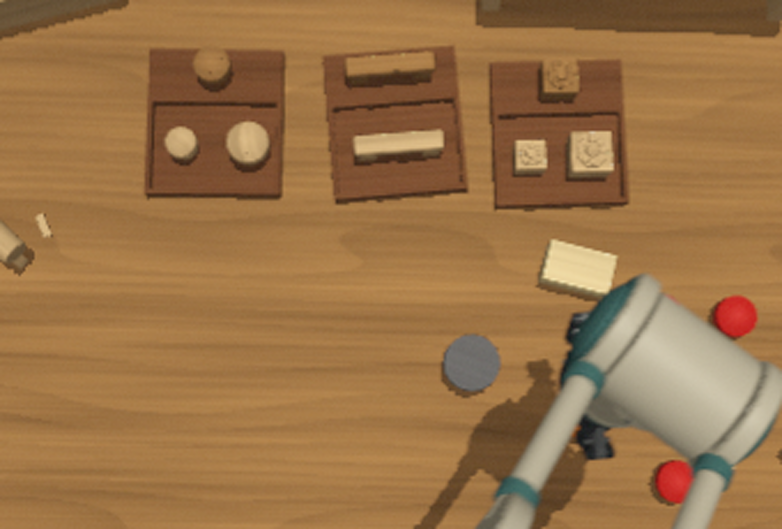

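View pics/scene_end.png

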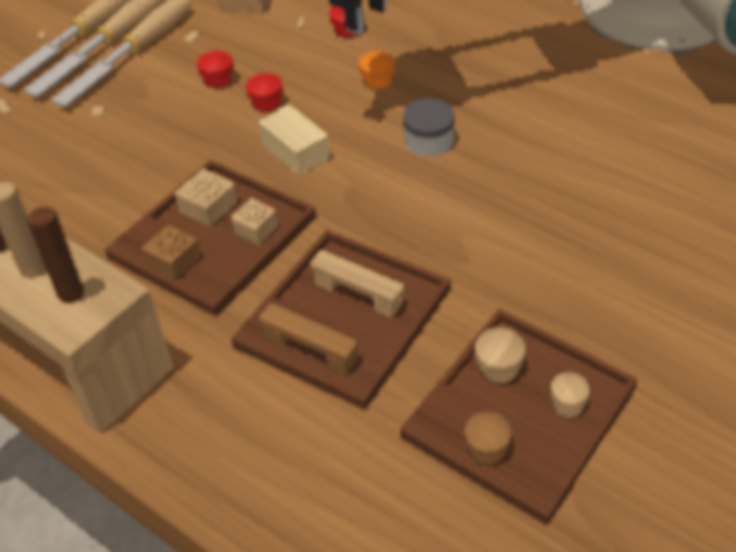

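Both final views show all five fittings flat and upright in their own trays: knobs at (181,143) and (248,143), the pull at (398,145), blocks at (530,156) and (590,153) in the top crop. The tin and offcut have not moved, and the gripper is clear of everything.

```bash
python3 -c "
from workcell import r
print(r.sign_off())"
```

```text
the job is handed in; nothing more can be done
None
```

All five fittings are sorted, upright and released in the trays with their matching samples. The wax tin and offcut were left where they were, and I handed the job in at about 31.5 s.

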